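# Sweep the pump nuts into the parts pan

### The arm

A 6-joint arm with a two-finger parallel gripper is mounted at the origin on the work surface. World frame = base frame: x ahead of the robot, y to its left, z up, the work surface at z = 0. Lengths are in mm, angles in degrees, forces in N, time in s.
With the tool pointing down it reaches from about 325 to 925 mm from the base axis. Payload 3.1 kg.
Tool frame: the origin (TCP) lies at the very end of the fingers, on their centre line; the grasp point (between the pads) lies grasp_offset behind it (grasp_offset is the distance from the TCP to the grasp point, in mm); z points along the fingers, y is the line along which they close (so a half turn about z gives the same grasp; the last joint's range is limited). The gripper opens to 85 mm and grips with 20 to 120 N. Pads are 22 mm wide; open, the fingers measure 114 mm over their backs; the gripper's body (76 mm by 85 mm) begins 54 mm behind the grasp point. The pads swing forward as they close: fully open they stand 13 mm farther back than shut.
Start: joints at [-77.934, 12.427, 92.441, -0, 75.132, -6.429], TCP at [198.286, -592.724, 199.1] pointing down, gripper open.
Joint ranges: [-157.48, 157.48], [-44.54, 120.13], [17.64, 146.25], [-64.5, 244.5], [7.68, 150.69], [-147.95, 147.95]. Speed limits (degrees/s): [159.86, 159.86, 180, 180, 180, 180].

### API

Orientations are given as [roll, pitch, yaw] about the fixed x, y, z axes, in that order (R = Rz(yaw) Ry(pitch) Rx(roll)).
In Python, from station import * gives the robot as it stands. Calls block until the motion is done:
- goto(position, orientation): joint-space move of the TCP to a pose.
- move_l(position, attitude=None, speed=150): straight line of the TCP; attitude=None keeps the orientation; speed is the mean speed in mm/s.
- move_j(angles): joint-space move.
- grip(opening, squeeze=None): finger opening in mm; squeeze is the grip in N (None keeps the last); returns when the fingers have stopped.
- wait(seconds).
- solve_ik(position, orientation): joint angles nearest the present ones, or None.
- get_obs(): the state.
- get_image(name): name is "scene" or "top" or "wrist"; returns the picture (400x640x3 uint8, red, green, blue); there is no depth.
- get_calibration(name): a dict with "fx", "fy", "cx", "cy" (pixels), "D" ([k1, k2, p1, p2, k3] as OpenCV has them; the pictures are not rectified), "R" (3x3) and "t" (3): a world point X has camera coordinates R X + t; the wrist camera has in their place "mount" (4x4, takes a point from camera to tool coordinates, whose origin is the TCP and whose axes are the flange's). Camera axes: x right, y down, z forward; pixel columns grow to the right and rows downward; lengths in mm; the calibration is good to about 2 mm. A picture is of the moment at which its call begins: read the wrist's pose just before it. get_calibration takes no time and is no camera call.
A pose or a line that the arm cannot do raises Unreachable and nothing moves.
- sign_off(): hands the job in; it is judged then, once.
Trained networks look in the newest picture that a camera, given by its name, has taken for a name from the list of things; names that differ only in an ending like _2 or _b are one class to them, and where a whole thing is asked for, a point or a joint stands for the part that bears it (a point fixed in the world has none). Each returns a list of dicts, best first, with "score" (0 to 1); they miss things now and then, are a little off and sometimes report something else, mostly with a low value. They report only what shows in the picture. A call takes as long as a camera call.
- spot_in(name, camera): "extent" ([centre column, centre row, width, height] in pixels, round what is visible of it).
- regions_of(name, camera): "region" (400x640 bool, what is visible of it) and "extent" ([centre column, centre row, width, height] in pixels, round what is visible of it).
The state is a dict: "t": time; "joint_pos": joint angles; "qvel": joint speeds; "effort": joint torques, N m; "tcp_pos": TCP position; "ee_rot": TCP orientation; "wrist_force": force on the tool from outside, world axes, zero at the start; "moment": the same for the moment, N m; "grip_width": finger opening in mm; "grip_force": force on a finger pad.
Only numpy, scipy, OpenCV 4.12 (cv2) and the standard library are available. Lean on these libraries where they do the work, as an engineer would, in place of code of your own. Each camera call takes 0.05 s, during which the arm holds its last target. There are 200 camera calls.

### The job

Sweep all four loose hexagon nuts along the bench, over the front lip and right into the open-fronted metal pan, pushing them with the outside of the closed fingers. Do not pick up or pinch any nut between the fingers. Leave the pan where it lies, the two steel valve holders standing where they are, and the bowl alone; finish with the hand clear of everything.

Things in the scene. Friction and masses are not known exactly. Their poses are not given: they have to be found in the camera images.
- pan: Loose sheet-aluminium dustpan-shaped pan, 0.8 kg, flat on the bench; 220 mm wide (y), 170 deep (x). Origin: under its middle, on the bench. x points from open front to back, z up. Lip edge at x=-85 mm, bench level; slopes up to the 2 mm thick flat floor at x=-65. Walls 2 mm thick, 32 high: sides at y=+-110 (slanting to the bench from x=-65 to -81), back at x=85. Handle behind, to x=177, 45 high.
- nut_1: Loose dark steel hexagon nut, lying flat on the bench in front of the pan: 24 mm across the flats, 27.7 mm across the corners, 13 mm high, 16 mm hole, about 35 g. Slides freely. Origin: centre of its underside; z along its axis, up.
- nut_2: Loose dark steel hexagon nut, lying flat on the bench in front of the pan: 24 mm across the flats, 27.7 mm across the corners, 13 mm high, 16 mm hole, about 35 g. Slides freely. Origin: centre of its underside; z along its axis, up.
- nut_3: Loose dark steel hexagon nut, lying flat on the bench in front of the pan: 24 mm across the flats, 27.7 mm across the corners, 13 mm high, 16 mm hole, about 35 g. Slides freely. Origin: centre of its underside; z along its axis, up.
- nut_4: Loose dark steel hexagon nut, lying flat on the bench in front of the pan: 24 mm across the flats, 27.7 mm across the corners, 13 mm high, 16 mm hole, about 35 g. Slides freely. Origin: centre of its underside; z along its axis, up.
- holder_1: Bystander: bright steel delivery-valve holder, a round turned fitting standing upright on its foot among the nuts, in front of the middle of the pan: 58 mm high, 22 mm diameter at the foot, 27 mm at the splined collar, 14 mm at the top, 120 g, easily knocked over. Origin: centre of its foot; z up its axis.
- holder_2: Bystander: a second delivery-valve holder, same shape, standing upright to one side of the nuts. Origin: centre of its foot; z up its axis.
- bowl: Bystander: red plastic bowl standing on the bench on the other side from the pan, 136 mm across the rim, 60 mm high. Origin: centre of its underside; z up.

How it is judged (in metres and radians):
At the end, for the whole second after the job is handed in: All four nuts at rest in the pan, each centre past the sloping lip (pan x above -65 mm) and between the walls; pan within 30 mm of its start; both valve holders upright (tilt under 0.2 rad); holders and bowl within 20 mm of their starts (x of nut_1 in the frame of pan between -0.065 and 0.083 m and y of nut_1 in the frame of pan between -0.108 and 0.108 m and z of each of nut_1, nut_2, nut_3, nut_4 in the frame of pan below 0.02 m and linear speed of each of nut_1, nut_2, nut_3, nut_4 below 0.02 m/s and x of nut_2 in the frame of pan between -0.065 and 0.083 m and y of nut_2 in the frame of pan between -0.108 and 0.108 m and x of nut_3 in the frame of pan between -0.065 and 0.083 m and y of nut_3 in the frame of pan between -0.108 and 0.108 m and x of nut_4 in the frame of pan between -0.065 and 0.083 m and y of nut_4 in the frame of pan between -0.108 and 0.108 m and distance of pan from where it was at the start of the episode below 0.03 m and angle between each of holder_1, holder_2's own z axis and vertical below 0.2 rad and distance of each of holder_1, holder_2, bowl from where it was at the start of the episode below 0.02 m); the robot touches nothing.
It fails at once if a nut is lifted (its origin more than 20 mm above the bench) (height (world z) of any of nut_1, nut_2, nut_3, nut_4 above 0.02 m).
It fails at once if a nut is taken between the fingers (a nut's centre within 9 mm of the tool's axis while the fingertips are down beside it) ((horizontal distance between the grasp point and nut_1 below 0.009 m and height (world z) of the grasp point below 0.03 m) or (horizontal distance between the grasp point and nut_2 below 0.009 m and height (world z) of the grasp point below 0.03 m) or (horizontal distance between the grasp point and nut_3 below 0.009 m and height (world z) of the grasp point below 0.03 m) or (horizontal distance between the grasp point and nut_4 below 0.009 m and height (world z) of the grasp point below 0.03 m)).
It fails at once if the pan is shoved or lifted (moved more than 30 mm) (distance of pan from where it was at the start of the episode above 0.03 m).
It fails at once if a valve holder is knocked over or shoved (tilted more than 0.35 rad or moved more than 20 mm) (angle between any of holder_1, holder_2's own z axis and vertical above 0.35 rad or distance of any of holder_1, holder_2 from where it was at the start of the episode above 0.02 m).
It fails at once if the bowl is moved more than 20 mm (distance of bowl from where it was at the start of the episode above 0.02 m).
It also fails if it takes over 64 s, if anything falls off the work surface, if the arm or the gripper's body presses on something with over 40 N, if the wrist force passes 120 N, or if a joint passes its speed limit or range.

## Working session

There is one attempt and no reset: what is moved stays moved. The work goes in short steps, each a Python script; the robot and the scene stay as the last script left them, time stands still between calls to the robot, and variables do not carry over. Pictures are saved under pics/ and viewed, at most 10 in all, crops included, and the job is handed in when it is done.

```bash
mkdir -p pics
cat > h.py <<'E'
from station import *
import numpy as np, cv2
def ray(cam,uv,z):
    c=get_calibration(cam);K=np.array([[c['fx'],0,c['cx']],[0,c['fy'],c['cy']],[0,0,1]])
    p=cv2.undistortPoints(np.array(uv,float).reshape(-1,1,2),K,np.array(c['D'],float)).reshape(-1,2)
    R=np.array(c['R']);t=np.array(c['t']);C=-R.T@t
    d=np.c_[p,np.ones(len(p))]@R
    return C+d*((z-C[2])/d[:,2])[:,None]
def snap(cam,fn=None):
    im=np.array(get_image(cam))
    if fn: cv2.imwrite('pics/'+fn,im[:,:,::-1])
    return im
E
python3 - <<'E'
from h import *
o=get_obs();print(o['t'],o['tcp_pos'],o['ee_rot'],o['grip_width'])
snap('top','t0.png');snap('scene','s0.png')
for cam in('top','scene'):
    c=get_calibration(cam);print(cam,'C',(-np.array(c['R']).T@np.array(c['t'])).round())
    for n,z in(('nut_1',6.5),('holder_1',0),('bowl',30),('pan',0)):
        for r in regions_of(n,cam):
            m=r['region'];ys,xs=np.nonzero(m);print(cam,n,round(r['score'],2),np.round(r['extent']),ray(cam,[[xs.mean(),ys.mean()]],z)[0].round(1),m.sum())
E
```

```text
0.0 [ 198.07600159 -591.82914864  197.75238982] [-1.79861393e+02 -1.57278040e-02  1.84924122e+01] 85.52795351890613
top C [452.   7. 994.]
top nut_1 0.66 [179. 201.  15.  20.] [568.5 275.4   6.5] 143
top nut_1 0.63 [198. 225.   5.  10.] [513.5 239.6   6.5] 37
top holder_1 0.63 [148. 214.  18.  14.] [538.9 348.4   0. ] 180
top holder_1 0.52 [221. 225.  15.  12.] [518.1 184.3   0. ] 132
top bowl 0.77 [371. 169.  63.  62.] [ 654.3 -148.2   30. ] 3038
top pan 0.69 [235. 149. 114. 126.] [670.  158.9   0. ] 8028
scene C [944. 354. 875.]
scene nut_1 0.56 [392. 220.  13.  11.] [523.3 129.4   6.5] 135
scene nut_1 0.53 [434. 249.  12.  16.] [514.5 238.7   6.5] 110
scene nut_1 0.41 [376. 203.   7.  11.] [514.1  75.3   6.5] 124
scene holder_1 0.64 [470. 289.  13.  20.] [527.1 342.2   0. ] 213
scene holder_1 0.52 [411. 229.  15.  22.] [504.7 177.8   0. ] 201
scene bowl 0.98 [265. 173.  59.  51.] [ 642.3 -152.8   30. ] 2537
scene pan 0.95 [353. 274. 141. 124.] [668.8 156.2   0. ] 9220
```

Run:
```python
import cv2
a=cv2.imread('pics/t0.png')[60:270,110:370];b=cv2.imread('pics/s0.png')[130:340,270:530]
cv2.imwrite('pics/tc.png',cv2.resize(a,None,fx=3,fy=2.85,interpolation=2))
cv2.imwrite('pics/sc.png',cv2.resize(b,None,fx=3,fy=2.85,interpolation=2))
```

```text
(no output)
```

View pics/tc.png

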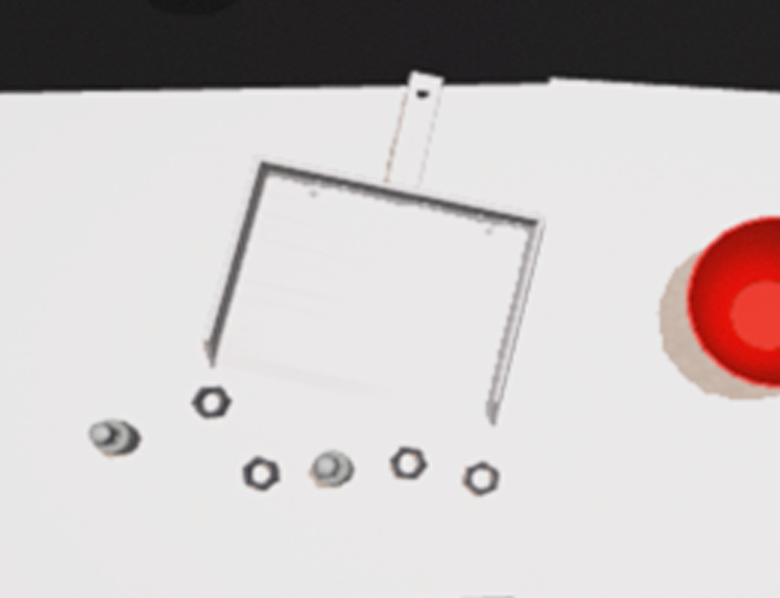

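View pics/sc.png

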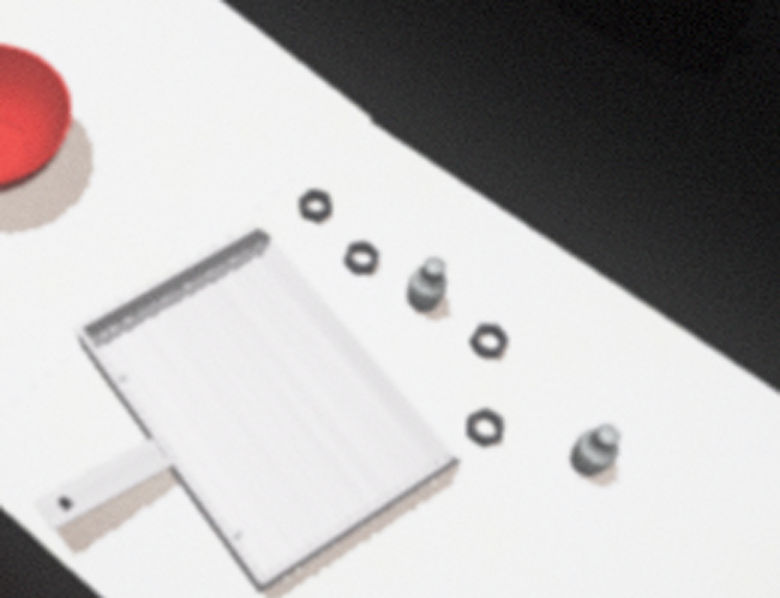

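The top crop shows nuts at (211,402), (261,473), (408,463) and (481,479), a holder at (332,468) between the middle two, and another at (115,437). The pan is yawed with its front facing down. The scene crop agrees. Next I measure all of these in both views.

Run:
```python
from h import *
np.set_printoptions(suppress=True,precision=1)
T=lambda l:np.array(l,float)/[3,2.85]+[110,60]-.3
S=lambda l:np.array(l,float)/[3,2.85]+[270,130]-.3
print('nuts');print(ray('top',T([(211,402),(261,473),(408,463),(481,479)]),8));print(ray('scene',S([(485,427),(489,341),(362,258),(316,206)]),8))
print('pan rim back L,R');print(ray('top',T([(262,164),(540,220)]),32));print(ray('scene',S([(262,590),(80,334)]),32))
print('pan front wall tips L,R');print(ray('top',T([(212,364),(493,424)]),2))
print(ray('scene',S([(457,462),(267,240)]),10))
print('holders foot / top')
print(ray('top',T([(340,470),(126,440)]),8)); print(ray('scene',S([(425,299),(589,465)]),8))
print(ray('top',T([(324,466),(101,434)]),58)); print(ray('scene',S([(434,264),(607,433)]),58))
# dark-pixel centroids of nuts
for cam,pts in(('top',T([(211,402),(261,473),(408,463),(481,479)])),('scene',S([(485,427),(489,341),(362,258),(316,206)]))):
    g=255-cv2.cvtColor(snap(cam),cv2.COLOR_RGB2GRAY).astype(float)
    for u,v in pts:
        x0,y0=int(u)-8,int(v)-8; w=np.clip(g[y0:y0+17,x0:x0+17]-60,0,None);yy,xx=np.mgrid[:17,:17]
        print(cam,ray(cam,[[x0+(w*xx).sum()/w.sum(),y0+(w*yy).sum()/w.sum()]],7)[0])
```

```text
nuts
[[568.6 276.5   8. ]
 [513.4 236.4   8. ]
 [523.4 127.9   8. ]
 [511.8  73.1   8. ]]
[[569.1 279.    8. ]
 [514.2 239.7   8. ]
 [524.3 131.1   8. ]
 [513.4  76.5   8. ]]
pan rim back L,R
[[756.1 243.3  32. ]
 [716.1  33.6  32. ]]
[[764.7 252.5  32. ]
 [719.8  40.2  32. ]]
pan front wall tips L,R
[[599.8 279.2   2. ]
 [556.2  65.8   2. ]]
[[603.6 281.9  10. ]
 [562.5  71.8  10. ]]
holders foot / top
[[516.9 178.2   8. ]
 [537.4 337.2   8. ]]
[[519.1 185.9   8. ]
 [542.5 345.6   8. ]]
[[516.4 180.9  58. ]
 [537.2 338.2  58. ]]
[[517.5 182.2  58. ]
 [539.3 341.1  58. ]]
top [568.9 276.6   7. ]
top [513.2 237.    7. ]
top [523.5 128.1   7. ]
top [512.4  73.4   7. ]
scene [569.1 278.8   7. ]
scene [513.9 239.4   7. ]
scene [524.3 130.5   7. ]
scene [512.9  75.5   7. ]
```

```bash
cat >> h.py <<'E'
O=np.array([656.,157.]);PSI=np.radians(-11.3)
X=np.array([np.cos(PSI),np.sin(PSI)]);Y=np.array([-X[1],X[0]])
W=lambda x,y:O+x*X+y*Y
P=lambda w:(np.round([(np.array(w)[:2]-O)@X,(np.array(w)[:2]-O)@Y],1)).tolist()
ATT=[180,0,np.degrees(PSI)+180]
def p3(x,y,z):return [*W(x,y),z]
def stroke(a,b,z=6,speed=80,up=95):
    goto(p3(*a,up),ATT);move_l(p3(*a,z),speed=150)
    f0=np.array(get_obs()['wrist_force']);move_l(p3(*b,z),speed=speed)
    o=get_obs();print('end',P(o['tcp_pos']),o['tcp_pos'][2].round(1),'dF',(np.array(o['wrist_force'])-f0).round(1))
    move_l(p3(b[0]-6*np.sign(b[0]-a[0]),b[1]-6*np.sign(b[1]-a[1]),z));  # back off
    q=get_obs()['tcp_pos'];move_l([q[0],q[1],up],speed=200)
def nuts(cam):
    snap(cam);r=regions_of('nut_1',cam)
    for k in r:
        if k['score']>.25:
            ys,xs=np.nonzero(k['region']);print(cam,round(k['score'],2),P(ray(cam,[[xs.mean(),ys.mean()]],7)[0]))
E
python3 - <<'E'
import station
from h import *
print('go',getattr(station,'grasp_offset',None))
for n,w in dict(A=(569,277.8),B=(513.7,238.3),C=(524,129.4),D=(512.7,74.5),H1=(517.5,181),H2=(538,339.5),LT=(600,280),RT=(557,67)).items():print(n,P(w))
grip(0)
goto([480,120,150],ATT)
c=P((524,129.4)); stroke((c[0]-40,c[1]),(-35,c[1]+8))
print(get_obs()['t'],get_obs()['grip_width']);nuts('top');nuts('scene')
snap('scene','s1.png')
E
```

```text
go 18.700000000000003
A [-109.0, 101.4]
B [-155.5, 51.8]
C [-124.0, -52.9]
D [-124.4, -109.0]
H1 [-140.5, -3.6]
H2 [-151.5, 155.8]
LT [-79.0, 109.6]
RT [-79.4, -107.7]
end [-35.6, -44.9] 5.9 dF [0.7 0.5 0.8]
7.7667 0.43976346891241413
scene 0.66 [-108.4, 102.8]
scene 0.65 [-123.7, -51.0]
scene 0.54 [-156.0, 52.4]
```

Run:
```python
import cv2
b=cv2.imread('pics/s1.png')[130:340,270:530]
cv2.imwrite('pics/sc1.png',cv2.resize(b,None,fx=3,fy=2.85,interpolation=2))
```

```text
(no output)
```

View pics/sc1.png

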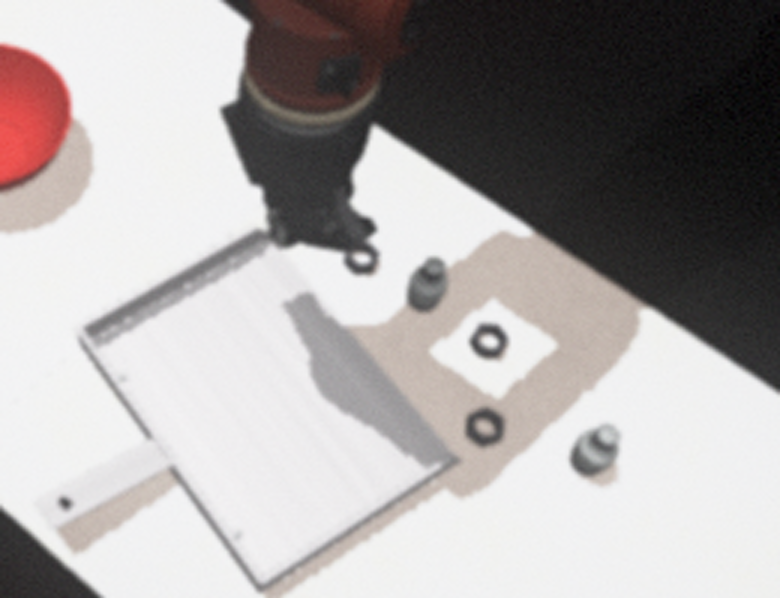

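The picture shows nut C still at about (362,258), so the stroke pushed nothing. I need to know where the fingertips really are.

Run:
```python
from h import *
o=get_obs();print(o['tcp_pos'],o['ee_rot'],o['joint_pos'],o['grip_width'])
c=get_calibration('scene');K=np.array([[c['fx'],0,c['cx']],[0,c['fy'],c['cy']],[0,0,1]])
R=np.array(c['R']);t=np.array(c['t'])
t0=np.array(o['tcp_pos'])
for d in([0,0,0],[0,0,60],[0,0,-90]):
    p=cv2.projectPoints((t0+d).reshape(1,3),cv2.Rodrigues(R)[0],t,K,np.array(c['D']))[0].ravel();print(d,p,(p-[270,130])*[3,2.85])
im=snap('wrist');s=snap('scene');b=cv2.resize(s[130:340,270:530],(495,400))
cv2.imwrite('pics/w2.png',cv2.resize(np.hstack([im]),(640,400))[:,:,::-1])
print(get_calibration('wrist')['mount'])
```

```text
[603.44112317 114.90772779  92.79432373] [-179.9420121    -0.21274539  168.69734278] [ 4.23732677e+00  1.74725355e+01  9.83793087e+01  1.25173522e-03
  6.43686596e+01 -7.44606673e+01] 0.061155624972713984
[0, 0, 0] [363.18636469 220.35617812] [279.55909408 257.51510763]
[0, 0, 60] [365.38504628 205.38382552] [286.15513884 214.84390274]
[0, 0, -90] [360.32741193 239.80076097] [270.98223578 312.93216877]
[[ 2.56233067e-04 -9.55661260e-01 -2.94468150e-01  7.53377359e+01]
 [ 9.99999765e-01  5.74626785e-05  6.83666981e-04 -5.18747861e-01]
 [-6.36433120e-04 -2.94468255e-01  9.55661049e-01 -1.73472376e+02]
 [ 0.00000000e+00  0.00000000e+00  0.00000000e+00  1.00000000e+00]]
```

View pics/w2.png

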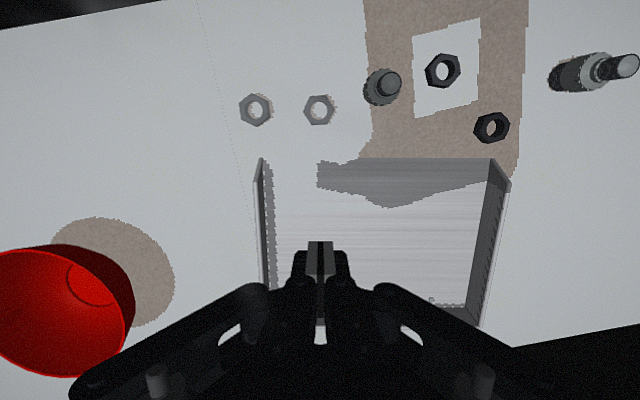

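Run:
```python
from h import *
goto(p3(-164,-52,95),ATT);move_l(p3(-164,-52,6))
a=snap('wrist');s=snap('scene')[130:290,310:460]
for x in(-150,-140,-130,-124,-110):
    move_l(p3(x,-52,6),speed=60);o=get_obs();print(P(o['tcp_pos']),o['tcp_pos'].round(1)[2],o['wrist_force'].round(1))
    if x==-140: break
b=snap('wrist');s2=snap('scene')[130:290,310:460]
r=lambda i,w,h:cv2.resize(i,(w,h),interpolation=2)
cv2.imwrite('pics/x3.png',np.vstack([np.hstack([r(a,400,250),r(s,320,250)]),np.hstack([r(b,400,250),r(s2,320,250)])])[:,:,::-1])
```

```text
[-149.0, -51.9] 6.5 [-0.5  0.2 -0.3]
[-139.5, -52.0] 6.1 [-0.4 -0.8  0.1]
```

View pics/x3.png

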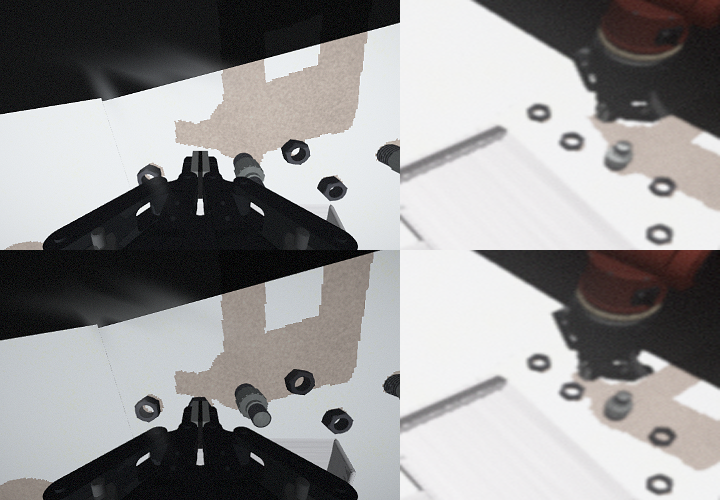

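Both views show the fingertips hovering above the bench, even though the state says z=6 (the nut at the tip is untouched). I'll find the bench by touch.

Run:
```python
from h import *
move_l(p3(-185,-52,8))
f0=np.array(get_obs()['wrist_force']);print('goto z8',f0.round(1))
for z in np.arange(7,-25,-1.):
    try: move_l(p3(-185,-52,z),speed=20)
    except Exception as e: print(z,repr(e));break
    wait(.05);o=get_obs();f=(np.array(o['wrist_force'])-f0)[2]
    if z%4==0: print(z,o['tcp_pos'][2].round(1),f.round(1))
    if abs(f)>4: print('touch',z,o['tcp_pos'][2],f);break
c=get_calibration('scene');K=np.array([[c['fx'],0,c['cx']],[0,c['fy'],c['cy']],[0,0,1]])
print(get_obs()['t'],get_calibration('wrist')['fx'])
im=snap('wrist');s=snap('scene')
o=get_obs()
p=cv2.projectPoints(np.array(o['tcp_pos']).reshape(1,3),cv2.Rodrigues(np.array(c['R']))[0],np.array(c['t']),K,np.array(c['D']))[0].ravel();print('tcp px',p)
w=get_calibration('wrist');M=np.linalg.inv(np.array(w['mount']))
Kw=np.array([[w['fx'],0,w['cx']],[0,w['fy'],w['cy']],[0,0,1]])
for zz in(0,-10,-20):print(zz,cv2.projectPoints(np.array([[0,0,float(zz)]]),cv2.Rodrigues(M[:3,:3])[0],M[:3,3],Kw,np.array(w['D']))[0].ravel())
r=lambda i,a,b:cv2.resize(i,(a,b),interpolation=2)
cv2.imwrite('pics/x4.png',np.hstack([r(im[200:400,220:420],400,400),r(s[130:290,310:470],400,400)])[:,:,::-1])
```

```text
goto z8 [ 0.7 -0.9 -0.1]
4.0 4.0 -0.1
0.0 -0.1 0.1
-4.0 -4.1 0.2
-8.0 -8.1 -0.1
-12.0 -12.0 -0.4
-16.0 -16.0 0.0
-20.0 -20.1 0.1
-24.0 -24.1 0.2
20.3667 280.3835389800612
tcp px [409.46507159 213.32004016]
0 [320.62134278 233.88585252]
-10 [320.66253416 240.18654765]
-20 [320.7083953  247.20116637]
```

View pics/x4.png

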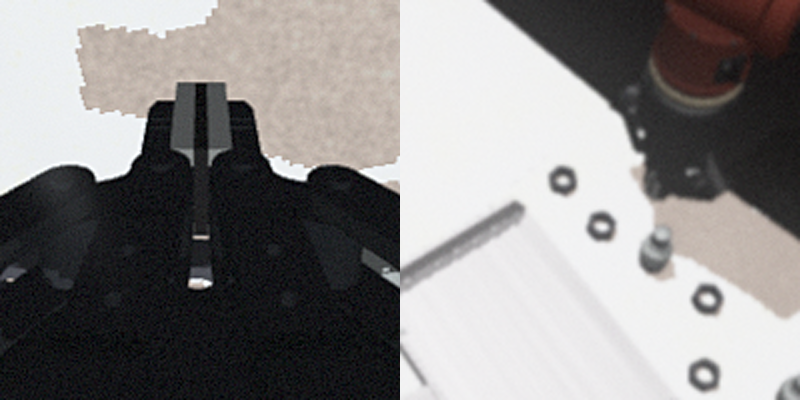

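```bash
cat > fit.py <<'E'
from h import *
from scipy.spatial.transform import Rotation as Ro
from scipy.optimize import least_squares
N=np.array([[512.7,74.5,7],[524,129.4,7],[513.7,238.3,7],[569,277.8,7]],float)
px=np.array([(255,109),(319,109),(443,70),(491,127)],float)
w=get_calibration('wrist');M=np.array(w['mount']);Kw=np.array([[w['fx'],0,w['cx']],[0,w['fy'],w['cy']],[0,0,1]])
def proj(d,att,tcp):
    T=np.eye(4);T[:3,:3]=Ro.from_euler('xyz',att,degrees=True).as_matrix();T[:3,3]=np.array(tcp)+d
    V=np.linalg.inv(T@M);return cv2.projectPoints(N,cv2.Rodrigues(V[:3,:3])[0],V[:3,3],Kw,np.array(w['D']))[0].reshape(-1,2)
A=[-179.94,-.21,168.697];C=[603.44,114.91,92.79]
print(proj([0,0,0],A,C).round())
s=least_squares(lambda d:(proj(d[:3],A,C)-px).ravel(),[0,0,0]);print(s.x.round(1),s.fun.round(1))
s=least_squares(lambda d:(proj(d[:3],np.array(A)+d[3:],C)-px).ravel(),[0]*6);print(s.x.round(1),s.fun.round(1))
E
python3 fit.py
```

```text
[[255. 110.]
 [319. 110.]
 [443.  71.]
 [492. 128.]]
[ 0.8 -0.   0.8] [ 0.2 -0.2 -0.1  0.3 -0.4  0.   0.4 -0.1]
[-1.1 -0.5  1.6 -0.5  1.2  0. ] [ 0.  -0.2 -0.   0.3  0.  -0.   0.  -0.1]
```

The wrist camera fit confirms the flange pose to within 1 mm, so the fingertips must be about 34 mm short of the nominal TCP. I'll continue the guarded descent to confirm that.

Run:
```python
from h import *
f0=np.array(get_obs()['wrist_force'])
for z in np.arange(-26,-44,-1.5):
    move_l(p3(-185,-52,z),speed=30)
    o=get_obs();f=(np.array(o['wrist_force'])-f0)[2]
    print(z,o['tcp_pos'][2].round(1),f.round(1))
    if abs(f)>4: break
move_l(p3(-185,-52,z+6),speed=100)
print(get_obs()['t'],get_obs()['grip_width'])
```

```text
-26.0 -26.2 -0.2
-27.5 -27.6 -0.2
-29.0 -29.1 -0.4
-30.5 -30.6 0.2
-32.0 -32.1 0.1
-33.5 -32.2 10.6
22.2167 0.015376928987003666
```

The bench is touched at a reported z of −32, so the fingers sit 32 mm short. The pads also show about 51 mm behind the TCP, so the whole gripper is set back, and its body clears the holders. I'll correct for this and push C from here.

```bash
cat >> h.py <<'E'
DZ=-32
def push(pts,speed=110,down=True,up=77):
    if down:
        goto(p3(*pts[0],up+DZ),ATT);move_l(p3(*pts[0],5+DZ),speed=200)
    for b in pts[1:]: move_l(p3(*b,6+DZ),speed=speed)
    o=get_obs();print('end',P(o['tcp_pos']),o['wrist_force'].round(1),'t',round(o['t'],1))
    a=np.array(pts[-2]);b=np.array(pts[-1]);c=b+(a-b)/np.linalg.norm(a-b)*8
    move_l(p3(*c,6+DZ));move_l(p3(*c,up+DZ),speed=250)
E
python3 - <<'E'
from h import *
push([(-185,-52),(-165,-52.5),(-30,-45)],down=False)
nuts('top');nuts('scene');s=snap('scene','s5.png')[130:340,270:530]
cv2.imwrite('pics/x5.png',cv2.resize(s,(780,600),interpolation=2)[:,:,::-1])
E
```

```text
end [-30.9, -45.1] [-0.5 -0.9 -0.1] t 23.9
top 0.54 [-123.6, -112.5]
scene 0.58 [-6.6, -48.2]
scene 0.46 [-155.6, 52.9]
```

View pics/x5.png

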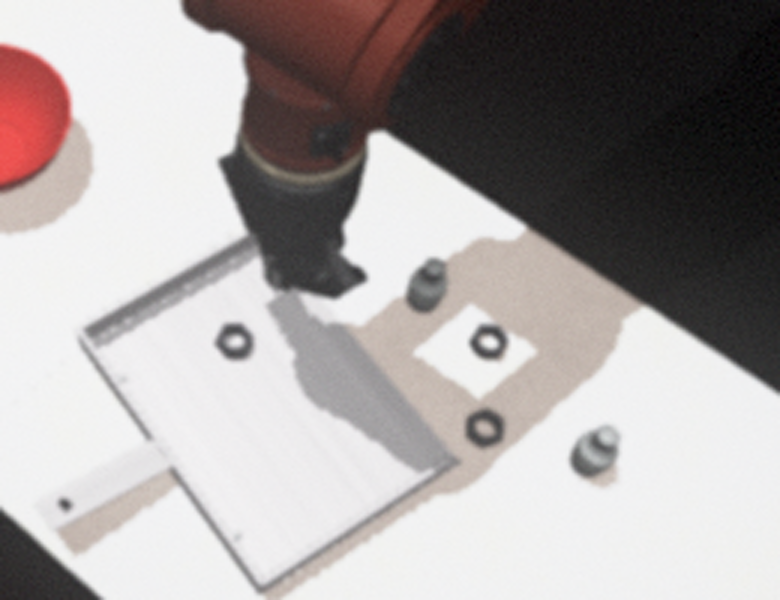

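Nut C is in the pan at (235,341), with the pan and holders undisturbed. Next come D and A sideways, with B pushed straight in.

Run:
```python
from h import *
push([(-124,-148),(-124,-88)],speed=90)
push([(-194,51.5),(-30,46)])
push([(-109,141),(-109,100)],speed=90)
goto(p3(-190,20,60),ATT)
for c in('top','scene','wrist'):
    im=snap(c,c+'6.png')
nuts('top');nuts('scene');print(get_obs()['t'],get_obs()['tcp_pos'],get_obs()['ee_rot'])
a=cv2.imread('pics/scene6.png')[130:340,270:530];b=cv2.imread('pics/top6.png')[60:270,110:370]
cv2.imwrite('pics/x6.png',np.hstack([cv2.resize(i,(400,323),interpolation=2) for i in(a,b)]))
```

```text
end [-123.7, -87.8] [-0.4  0.7  4. ] t 26.8
end [-30.7, 46.0] [-0.1  0.7 -0.4] t 30.3
end [-108.8, 99.5] [-1.   0.   2.2] t 32.6
top 0.55 [-107.9, 71.9]
top 0.52 [-4.6, 47.0]
top 0.4 [-124.3, -68.5]
scene 0.66 [-106.1, 78.9]
scene 0.64 [-5.8, -49.1]
scene 0.47 [-124.4, -65.2]
scene 0.45 [-7.2, 48.9]
34.2333 [474.24287991 214.21080503  59.91574389] [1.79998153e+02 6.67027221e-03 1.68718802e+02]
```

View pics/x6.png

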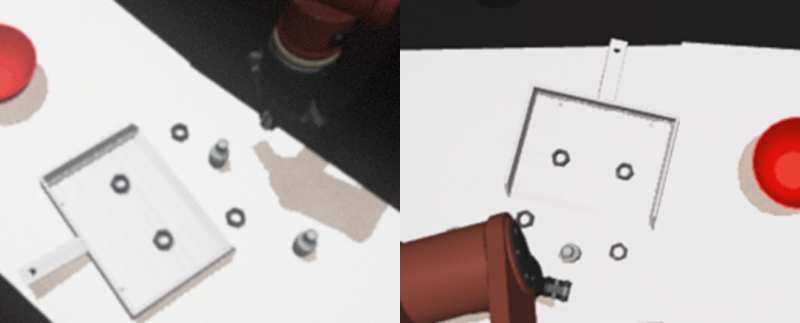

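B and C are inside the pan. A sits at about (−107,77) and D at (−124,−67), both now between the walls, and nothing else has moved. Now the last two pushes.

Run:
```python
from h import *
push([(-146,77.5),(-122,77.5),(-42,80)])
push([(-163,-66.5),(-142,-66.5),(-42,-75)])
goto(p3(-190,-130,150),ATT)
for c in('top','scene'): snap(c,c+'7.png');nuts(c)
print(get_obs()['t'])
a=cv2.imread('pics/scene7.png')[130:340,270:530];b=cv2.imread('pics/top7.png')[60:270,110:370]
cv2.imwrite('pics/x7.png',np.hstack([cv2.resize(i,(400,323),interpolation=2) for i in(a,b)]))
```

```text
end [-42.9, 79.8] [ 1.   0.3 -0. ] t 36.4
end [-42.9, -75.0] [ 0.6 -0.4  0. ] t 39.7
top 0.6 [-15.6, -57.0]
top 0.44 [-14.3, 75.1]
scene 0.62 [-6.8, 50.2]
scene 0.52 [-21.2, -60.5]
scene 0.49 [0.7, -44.8]
scene 0.46 [-16.4, 75.9]
41.4833
```

View pics/x7.png

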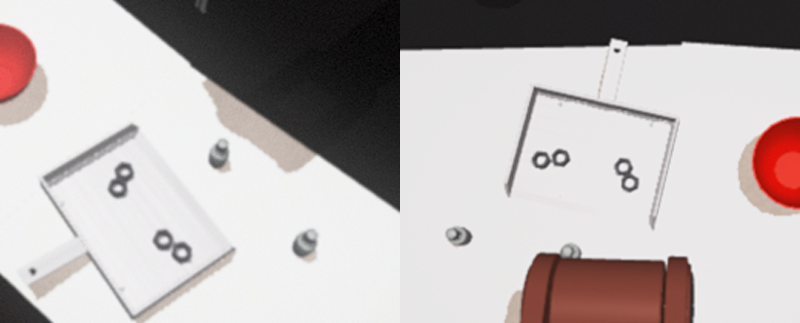

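All four nuts lie flat in the pan, well past the lip. Both holders are upright, and the pan and bowl have not moved.

```bash
python3 -c "
from station import *
print(sign_off())"
```

```text
the job is handed in; nothing more can be done
None
```

All four nuts are in the pan, with the pan, holders and bowl undisturbed in the final pictures and the hand clear; I handed the job in at about 41.5 s of the 64 s, and sign-off returned no verdict.

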